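# Close a pore-water pressure cell and hold its guarded air lever open

### The job

Get the soil pore-water extractor on the bench running. First close the cell: turn its closing ring clockwise by the blue handle, fully home, so that the white line on the ring meets the red line on the cap. Then flip the red safety catch fully over to the side to free the valve lever, pull the black T-grip lever all the way toward the front of the extractor and finish while still holding it open (the spring shuts it if you let go), leaving the receiving beaker and the other things on the bench where they are.

Things in the scene. Friction and masses are not known exactly. Their poses are not given: they have to be found in the camera images.
- extractor: the whole extractor, fixed, level: grey base plate 170 x 300 x 12 mm, origin on the bench near its middle. Own +x points to its back (air bottle, gauge), -x to its front, +y to the pressure cell (axis at x 0, y +75 mm), -y to the hand valve (y -85), z up. An air pipe runs over the cap from the cell's middle to the back (top at z 210); the lever grip is the highest part (z 216).
- closing_ring (a joint): angle of the closing ring in rad: 0 open, 0.95 locked, at a hard stop where the white line on the ring meets the red line on the cap. It grows as the ring turns clockwise seen from above. The ring stays where it is left (friction about 0.25 N m); it may start up to 0.3 rad from open.
- ring_centre (a point): point on the ring's upright axis at the height of the middle of its blue handle; fixed to the extractor, axes as the extractor's. The dark knurled ring measures 112 mm across, 26 mm high, its top 12 mm above this point.
- ring_handle (a point): middle of the ring's blue handle, 80 mm from the ring's axis: a bar 36 mm long (radially), 14 mm wide, 22 mm high, with free space all round and below it. Moves with the ring; at joint 0 its axes are the extractor's.
- safety_catch (a joint): angle of the red safety catch in rad: 0 upright, standing in front of the brass head of the lever's stop bolt and blocking the lever (until about 0.3; forced against it the lever only gives a little; it may start up to 0.1 from upright); 1.25 flipped right over at its stop. It grows as the catch's upper end tips toward the extractor's -y side (away from the cell). It stays where it is left (friction about 0.1 N m).
- catch_pivot (a point): pivot of the catch, fixed to the extractor, axes as the extractor's; the catch turns about a line along the extractor's x.
- catch_tab (a point): middle of the catch's thumb tab: red, 10 mm (front to back) x 14 mm (sideways) x 34 mm high, 86.5 mm above the pivot and 24 mm in front of it while the catch is upright; moves with the catch.
- valve_lever (a joint): angle of the valve lever in rad: 0 shut (leaning 0.35 rad to the back), 0.80 fully open at its stop (leaning 0.45 rad to the front). It grows as the grip is pulled to the extractor's front (-x). A spring pulls it back: at the grip about 2.5 N at 0 and 7.5 N at 0.80. A gauge needle follows it.
- lever_pivot (a point): pivot of the lever, fixed to the extractor, axes as the extractor's; the lever turns about a line along the extractor's y.
- lever_grip (a point): middle of the lever's black T-grip: a round bar 16 mm in diameter and 76 mm long lying along the extractor's y, 115 mm from the pivot; moves with the lever.
- beaker: small glass receiving beaker, 54 mm across, 70 mm high, standing loose on the base plate under the cell; origin at the middle of its underside
- timer: yellow timer lying on the bench, 62 x 62 x 18 mm; origin at the middle of its underside
- vial_a: sample vial with black cap, 27 mm across, 64 mm high; origin at the middle of its underside
- vial_b: sample vial with white cap, 27 mm across, 64 mm high; origin at the middle of its underside
- tin_6: open aluminium tin with soil, 64 mm across, 36 mm high; origin at the middle of its underside
- dropper: amber dropper bottle, 35 mm across, 108 mm high; origin at the middle of its underside

How it is judged:
By the outcome, as a careful person would: the job done as asked, in the order asked, and still so for the second after the job is handed in, while the arm keeps its last pose, push and grip.
It also fails if it takes over 62 s, if anything falls off the work surface, if the arm or the gripper's body presses on something with over 40 N, if the wrist force passes 120 N, or if a joint passes its speed limit or range.

### The arm

A 6-joint arm with a two-finger parallel gripper is mounted at the origin on the work surface; the furniture and walls round the work are solid. World frame = base frame: x ahead of the robot, y to its left, z up, the work surface at z = 0. Lengths are in mm, angles in degrees, forces in N, time in s.
With the tool pointing down it reaches from about 350 to 850 mm from the base axis. Payload 8.1 kg.
Tool frame: the origin (TCP) lies midway between the tips of the shut fingers; the grasp point (between the pads) lies 19 mm behind it (r.pinch_z is the distance from the TCP to the grasp point, in mm); z points along the fingers, y is the line along which they close (so a half turn about z gives the same grasp; the last joint's range is limited). The gripper opens to 85 mm and grips with 20 to 120 N. Pads are 22 mm wide; open, the fingers measure 114 mm over their backs; the gripper's body (76 mm by 85 mm) begins 54 mm behind the grasp point. The pads swing forward as they close: fully open they stand 13 mm farther back than shut.
Start: joints at [67.3, 7.471, 85.268, -0, 87.261, -4.893], TCP at [183.471, 571.265, 231.292] pointing down, gripper open.
Joint ranges: [-169.43, 169.43], [-51.17, 129.36], [1.28, 143.12], [-76.62, 256.62], [0, 156.53], [-152.29, 152.29]. Speed limits (degrees/s): [136.94, 136.94, 159.86, 180, 180, 180].

### API

Orientations are given as [roll, pitch, yaw] about the fixed x, y, z axes, in that order (R = Rz(yaw) Ry(pitch) Rx(roll)).
In Python, from bench import sensors, optics, job, r gives the robot as it stands.
- The arm moves only by the tool play_rows, never from a script. Its argument "motion" is a list that holds one entry, the list of rows, each a list of 6 numbers: the shift along the tool's x, y, z in cm, then the turn, a rotation vector about the tool's x, y, z in degrees. In form: [[[x, y, z, ax, ay, az], ...]]. A call has 1 to 5 rows; each row is the pose to reach, as a shift and turn from the pose commanded when the call began, along the tool's axes at that moment; what a row does not reach only later rows make up. A row lasts 1/10 s, in which the tool goes at most 50 mm and 8.59 degrees, less where a joint would pass 70% of its speed; a pose out of reach is approached as far as the arm can. A call with a gripper value outside its range is refused whole. "jaw" is the opening, from 0 (shut) to 1 (fully open), set as the call begins (left out, the last holds). The fingers move at their own pace and stop on an object; "squeeze" is the grip in N (left out, the last holds). Time passes only in rows, so rows that repeat a pose let the fingers close. It gives the time, the measured TCP pose, the force, the opening and the grip force at its end, in the units of the state.
- sensors.sense(): the state, without advancing time (a new reading comes with each control period).
- optics.snapshot(name): name is "side" or "top" or "wrist"; returns a dict with "pixels" (400x640x3 uint8, red, green, blue), "mtx" (3x3 intrinsics, pixels), "R" (3x3) and "t" (3): a world point X has camera coordinates R X + t; the wrist camera has in their place "T_tool_cam" (4x4, takes a point from camera to tool coordinates, whose origin is the TCP and whose axes are the flange's). Camera axes: x right, y down, z forward; pixel columns grow to the right and rows downward; lengths in mm; the calibration is good to about 2 mm. A picture is of the moment at which its call begins: read the wrist's pose just before it. There is no depth.
- job.hand_in(): hands the job in; it is judged then, once.
The state is a dict: "time": time; "joint_pos": joint angles; "qd": joint speeds; "joint_efforts": joint torques, N m; "tool_pos": TCP position; "tcp_rot": TCP orientation; "ft_force": force on the tool from outside, world axes, zero at the start; "wrist_torque": the same for the moment, N m; "finger_gap": finger opening in mm; "grip_force": force on a finger pad.
Only numpy, scipy, OpenCV 4.12 (cv2) and the standard library are available. Lean on these libraries where they do the work, as an engineer would, in place of code of your own. Each camera call takes 0.05 s, during which the arm holds its last target. There are 200 camera calls.

## Working session

There is one attempt and no reset: what is moved stays moved. The work goes in short steps, Python scripts to look and compute and a tool call to move; the robot and the scene stay as the last step left them, time stands still between calls to the robot, and variables do not carry over. Pictures are saved under pics/ and viewed, at most 10 in all, crops included, and the job is handed in when it is done.

Besides the shell and the picture viewer there is one more tool, called after "Request:" as a command line: name --argument value ..., lists and objects as JSON in quotes. play_rows: Moves the arm, as the interface text tells. Its arguments: {"type":"object","properties":{"motion":{"type":"array","items":{"type":"array","items":{"type":"array","items":{"type":"number"}}}},"jaw":{"type":"number"},"squeeze":{"type":"number"}},"required":["motion"]}

```bash
ls; mkdir -p pics; python3 - <<'E'
from bench import sensors, optics, job, r
import cv2,pickle
print(sensors.sense()); 
d={n:optics.snapshot(n) for n in("side","top")}
pickle.dump(d,open('s0.pkl','wb'))
for n in d: cv2.imwrite(f'pics/{n}0.png',d[n]['pixels'][:,:,::-1]); print(d[n]['mtx'],d[n]['R'],d[n]['t'])
E
```

```text
pics
{'time': 0.0, 'joint_pos': array([ 6.73016481e+01,  7.51568575e+00,  8.53293008e+01, -3.95059442e-05,
        8.72611590e+01, -4.89184867e+00]), 'qd': array([ 0.01012651,  0.12033525, -0.03574612,  0.00215923,  0.06968066,
        0.11123548]), 'joint_efforts': array([-4.81081242e-04, -5.69407690e+01, -5.00549126e+01, -2.96457520e-04,
        1.45886501e-02, -3.14875763e-05]), 'tool_pos': array([183.23689491, 570.7605466 , 230.23820017]), 'tcp_rot': array([-1.79894238e+02, -9.01226034e-03,  1.62193490e+02]), 'ft_force': array([ 0.20214973,  0.86927228, -0.22044071]), 'wrist_torque': array([-0.03785484,  0.03325131, -0.02014481]), 'grip_force': 0.0, 'finger_gap': 85.68904632401684}
[[427.1704753    0.         316.37682469]
 [  0.         427.1704753  191.5723943 ]
 [  0.           0.           1.        ]] [[ 0.99901456 -0.03811444 -0.02274197]
 [-0.04036625 -0.56722868 -0.82257047]
 [ 0.01845192  0.82267789 -0.56820825]] [-510.42251439   89.46989306 1284.70565   ]
[[393.31398039   0.         323.26623245]
 [  0.         393.31398039 196.65727437]
 [  0.           0.           1.        ]] [[-0.02480511 -0.99929999 -0.02800425]
 [-0.99821173  0.02628269 -0.05368948]
 [ 0.05438793  0.0266224  -0.99816492]] [ -51.88649038  527.26661322 1248.51707067]
```

View pics/side0.png

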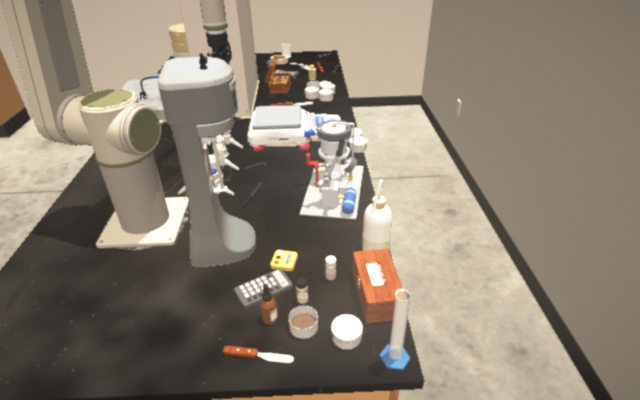

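View pics/top0.png

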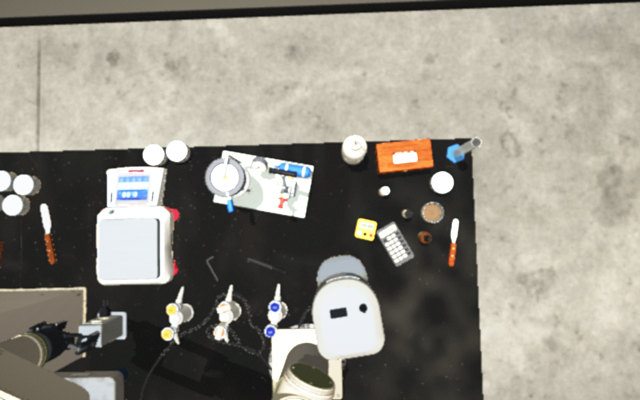

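```bash
cat >h.py <<'E'
import numpy as np,cv2,pickle
def proj(s,X):
    c=s['R']@np.array(X,float)+s['t']; p=s['mtx']@c; return p[:2]/p[2]
def ray(s,uv):
    d=s['R'].T@np.linalg.solve(s['mtx'],[uv[0],uv[1],1.]); return -s['R'].T@s['t'],d
def onz(s,uv,z):
    o,d=ray(s,uv); return o+d*(z-o[2])/d[2]
E
python3 - <<'E'
from h import *
d=pickle.load(open('s0.pkl','rb'))
for n in d: print(n,proj(d[n],[0,0,0]),proj(d[n],[183,571,230]))
t=d['top'];im=t['pixels'].astype(int)
for uv in [(222,150),(314,164),(306,219),(213,205)]: print(onz(t,uv,12)[:2].round())
def masks(im):
    R,G,B=im[...,0],im[...,1],im[...,2]
    return {'blue':(B>R+60)&(B>G+20),'red':(R>G+90)&(R>B+90)}
for n in d:
  for k,m in masks(d[n]['pixels'].astype(int)).items():
    c,l,st,ce=cv2.connectedComponentsWithStats(m.astype('uint8'))
    for i in range(1,c):
        if st[i,4]>5: print(n,k,st[i],ce[i].round(1))
c1=cv2.resize(t['pixels'][135:235,195:325],None,fx=6,fy=6,interpolation=cv2.INTER_CUBIC)
cv2.imwrite('pics/c1.png',c1[:,:,::-1])
s=d['side']
c1=cv2.resize(s['pixels'][105:225,290:380],None,fx=5,fy=5,interpolation=cv2.INTER_CUBIC)
cv2.imwrite('pics/c2.png',c1[:,:,::-1])
E
```

```text
side [146.65901574 221.32154092] [223.28528009  78.42396656]
top [306.92069538 362.75939283] [ 84.63677924 327.46868058]
[687. 261.]
[632. -38.]
[456.  -8.]
[508. 292.]
side blue [268  61   2   4   6] [268.3  62.5]
side blue [316 117   8   8  41] [318.8 120. ]
side blue [304 129  10   7  49] [308.9 132.3]
side blue [212 169   4   4  12] [213.5 170.5]
side blue [347 188   8   3  13] [350.7 188.8]
side blue [344 192  11  10  82] [349.5 196.3]
side blue [343 203  11   7  62] [347.8 205.8]
side blue [380 345  30  24 352] [394.7 358.9]
side red [319  65   4   6  12] [320.4  67.7]
side red [300 144   9   5  34] [304.5 146.3]
side red [254 146  10   4  28] [258.1 147.5]
side red [306 153  12  17  76] [311.2 160.9]
side red [ 354  250   47   53 1325] [377.3 275.4]
side red [224 347  33   8 140] [239.5 350.3]
top blue [446 144  19  19 198] [453.6 153.6]
top blue [275 163  11   7  48] [281.  166.1]
top blue [287 164  16  13 129] [295.3 169.2]
top blue [304 167   7  11  53] [307.2 172.2]
top blue [119 176  30   6 166] [134.  178.7]
top blue [117 189  31  11 269] [132.8 194.2]
top blue [227 200   7  13  76] [229.8 206.2]
top blue [270 303   9   9  68] [274.1 306.9]
top blue [266 327   9  10  75] [269.9 331.5]
top red [ 376  139   57   34 1183] [404.7 154.3]
top red [278 198   9  10  38] [281.5 201.9]
top red [166 207  13  14  76] [173.8 212.8]
top red [449 244   7  22  94] [451.8 254.9]
top red [173 260   5  15  43] [174.9 267.8]
```

View pics/c1.png

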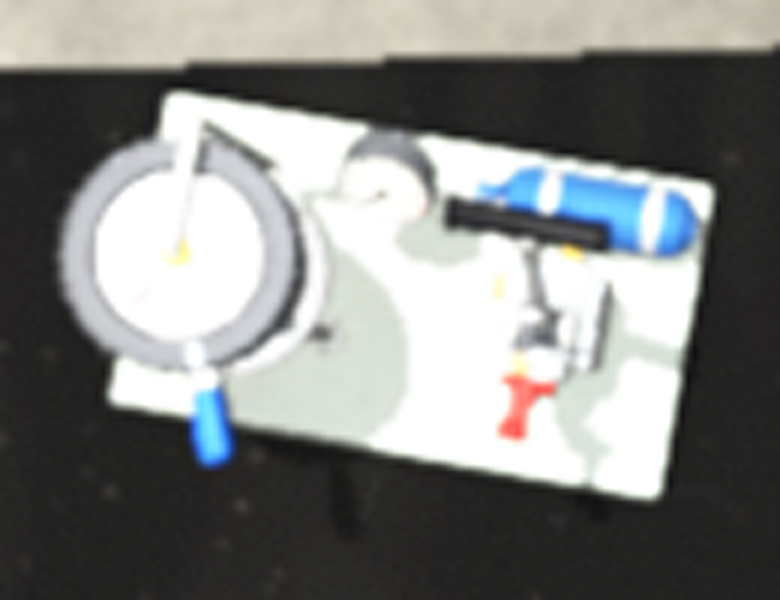

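```bash
cat >>h.py <<'E'
def tri(views):
    A=np.zeros((3,3));b=np.zeros(3);L=[]
    for s,uv in views:
        o,d=ray(s,uv);d/=np.linalg.norm(d);P=np.eye(3)-np.outer(d,d);A+=P;b+=P@o;L.append((o,P))
    X=np.linalg.solve(A,b);return X,[round(float(np.linalg.norm(P@(X-o))),1) for o,P in L]
E
python3 - <<'E'
from h import *
d=pickle.load(open('s0.pkl','rb'));t,s=d['top'],d['side']
print('handle',tri([(t,(229.8,206.2)),(s,(308.9,132.3))]), tri([(t,(229.8,206.2)),(s,(318.8,120))]))
print('catch',tri([(t,(281.5,201.9)),(s,(311.2,160.9))]))
for z in (0,200,300): print('mixer',z,onz(t,(343,270),z),onz(t,(347,320),z))
E
```

```text
handle (array([497.78285475, 192.76530396, 179.16445362]), [0.9, 0.9]) (array([512.79597165, 180.11624625, 225.81868023]), [17.6, 17.6])
catch (array([503.69261127,  49.94286011, 158.5397533 ]), [2.4, 2.4])
mixer 0 [ 289.42345565 -122.41955614    0.        ] [ 131.38175851 -130.79738814    0.        ]
mixer 200 [ 315.770386   -118.73198595  200.        ] [ 182.55690114 -125.79366788  200.        ]
mixer 300 [ 328.94385117 -116.88820086  300.        ] [ 208.14447245 -123.29180775  300.        ]
```

View pics/c2.png

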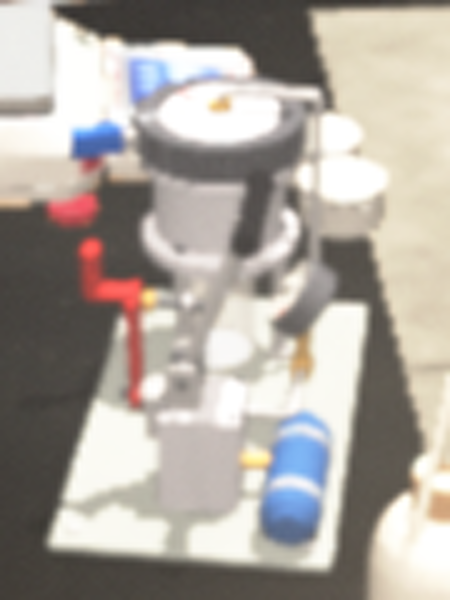

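```bash
cat >>h.py <<'E'
from scipy.spatial.transform import Rotation as Ro
def go(st,pos,yaw=None,tilt=None):
    # shift (cm) and rotvec(deg) in tool axes to reach pos with tool down at given yaw
    R0=Ro.from_euler('xyz',st['tcp_rot'],degrees=True)
    sh=R0.inv().apply(np.array(pos)-st['tool_pos'])/10
    rv=np.zeros(3)
    if yaw is not None: rv=np.degrees((R0.inv()*(Ro.from_euler('xyz',[180,0,yaw],degrees=True))).as_rotvec())
    return sh.round(2),rv.round(1)
E
python3 - <<'E'
from h import *
from bench import sensors
d=pickle.load(open('s0.pkl','rb'));t,s=d['top'],d['side']
X,e=tri([(t,(224.7,177)),(s,(334.4,125.6))]);print('cap centre',X,e)
h,_=tri([(t,(229.8,206.2)),(s,(308.9,132.3))]);v=(h-X)[:2];print(np.linalg.norm(v),np.degrees(np.arctan2(v[1],v[0])))
# plate
im=cv2.cvtColor(t['pixels'],cv2.COLOR_RGB2GRAY)
E0=[onz(t,(195+a/6,135+b/6),12)[:2] for a,b in[(165,92),(713,185),(660,498),(108,402)]]
print(np.array(E0).round(),np.mean(E0,0))
st=sensors.sense();print(go(st,[500,193,230],185))
E
```

```text
cap centre [578.90853343 201.91546266 194.58399752] [1.2, 1.2]
81.64007070520776 -173.56481029315677
[[685. 259.]
 [626. -37.]
 [459.  -5.]
 [518. 292.]] [572.13934912 127.1465567 ]
(array([-41.71, -26.28,   0.07]), array([ -0.1,  -0. , -22.8]))
```

Request:
play_rows --motion '[[[-4.2,-2.6,0,0,0,-3],[-8.4,-5.2,0,0,0,-6],[-12.6,-7.8,0,0,0,-10],[-16.8,-10.4,0,0,0,-13],[-21,-13,0,0,0,-16]]]' --jaw 0.7

```text
time: 0.6
tool_pos: [344.3, 381.5, 230.9]
tcp_rot: [-180.0, -0.0, 178.3]
ft_force: [0.8, 0.8, 0.3]
finger_gap: 59.5
grip_force: 0.0
```

```bash
python3 - <<'E'
from h import *
from bench import sensors
print(go(sensors.sense(),[498,193,230],186),sensors.sense())
E
```

```text
(array([-15.91, -18.4 ,   0.09]), array([-0. , -0. , -7.7])) {'time': 0.6, 'joint_pos': array([ 4.22182860e+01, -5.91570204e+00,  9.88162416e+01, -4.04390874e-04,
        8.71271899e+01, -4.61229509e+01]), 'qd': array([-5.50020722e+01, -1.34117126e+01,  1.24970321e+01, -2.58546680e-02,
        6.33152300e-01, -8.40821386e+01]), 'joint_efforts': array([  7.22819075, -44.20766473, -49.75135088,   0.11966222,
         0.42716676,   3.12647626]), 'tool_pos': array([344.30278435, 381.52556889, 230.91001992]), 'tcp_rot': array([-1.79980489e+02, -1.97082632e-02,  1.78341254e+02]), 'ft_force': array([0.84265121, 0.79703035, 0.33307223]), 'wrist_torque': array([-0.00669075, -0.0435165 ,  0.03981614]), 'grip_force': 0.0, 'finger_gap': 59.51419125786651}
```

Request:
play_rows --motion '[[[-4,-4.6,0,0,0,-2],[-8,-9.2,0,0,0,-4],[-12,-13.8,0,0,0,-6],[-15.9,-18.4,0,0,0,-7.7],[-15.9,-18.4,0,0,0,-7.7]]]'

```text
time: 1.1
tool_pos: [497.7, 192.0, 231.0]
tcp_rot: [-180.0, -0.0, -174.1]
ft_force: [0.4, 0.6, 0.5]
finger_gap: 59.7
grip_force: 0.0
```

```bash
cat >>h.py <<'E'
def wrist():
    from bench import sensors,optics
    st=sensors.sense(); w=optics.snapshot('wrist')
    R0=Ro.from_euler('xyz',st['tcp_rot'],degrees=True).as_matrix()
    T=np.eye(4);T[:3,:3]=R0;T[:3,3]=st['tool_pos'];M=np.linalg.inv(T@w['T_tool_cam'])
    w['R'],w['t']=M[:3,:3],M[:3,3];return st,w
def blobs(im,lo=40):
    im=im.astype(int);R,G,B=im[...,0],im[...,1],im[...,2]
    for k,m in {'blue':(B>R+60)&(B>G+20),'red':(R>G+90)&(R>B+90)}.items():
        c,l,st,ce=cv2.connectedComponentsWithStats(m.astype('uint8'))
        for i in range(1,c):
            if st[i,4]>lo: yield k,st[i],ce[i].round(1),cv2.minAreaRect(np.argwhere(l==i)[:,::-1].astype(np.float32))
E
python3 - <<'E'
from h import *
st,w=wrist();print(st['tool_pos'],st['tcp_rot'])
for b in blobs(w['pixels']): print(b)
pickle.dump(w,open('w1.pkl','wb'));cv2.imwrite('pics/w1.png',w['pixels'][:,:,::-1])
print(proj(w,[498,193,179]),proj(w,[580,201,191]),-w['R'].T@w['t'])
E
```

```text
[497.72541588 192.02816636 230.97215125] [-1.79984700e+02 -1.84344733e-02 -1.74087640e+02]
('blue', array([ 308,  193,   23,   55, 1050], dtype=int32), array([319.1, 220.4]), ((319.090576171875, 220.06272888183594), (54.560054779052734, 20.331016540527344), 86.05481719970703))
('blue', array([126, 228,   8,  12,  45], dtype=int32), array([129.6, 233.8]), ((130.0, 234.00003051757812), (4.472135543823242, 12.521980285644531), 26.56505012512207))
('blue', array([ 570,  230,   70,   31, 1026], dtype=int32), array([601.4, 245.6]), ((605.51171875, 244.53953552246094), (69.53515625, 25.001399993896484), 5.273895740509033))
('blue', array([146, 239,  43,  26, 692], dtype=int32), array([168.1, 251.2]), ((166.99998474121094, 250.50003051757812), (38.778228759765625, 19.389114379882812), 14.931416511535645))
('blue', array([191, 241,  23,  29, 364], dtype=int32), array([199.9, 257.9]), ((198.7822723388672, 257.1344909667969), (28.944379806518555, 21.119300842285156), 67.7509765625))
('blue', array([212, 246,  16,  14,  66], dtype=int32), array([218.3, 254.2]), ((218.3114471435547, 254.426208496
[... 295 characters left out ...]
pe=int32), array([559.1,  11.1]), ((559.5, 16.0), (32.0, 13.0), 90.0))
('red', array([500, 155,  20,  30, 406], dtype=int32), array([509.8, 170.9]), ((508.7906188964844, 169.9229278564453), (29.142379760742188, 18.430986404418945), 85.76361083984375))
('red', array([  97,  173,   92,   43, 1540], dtype=int32), array([132.5, 193.5]), ((141.1999969482422, 194.59999084472656), (89.9439926147461, 39.88082504272461), 8.130102157592773))
('red', array([345, 305,  16,  13,  68], dtype=int32), array([352.5, 311.1]), ((352.55999755859375, 311.0799865722656), (3.6000001430511475, 18.0), 53.13010025024414))
[322.87316619 218.21686974] [322.14606262 331.04778349] [419.73870172 184.314117   373.37124524]
```

View pics/w1.png

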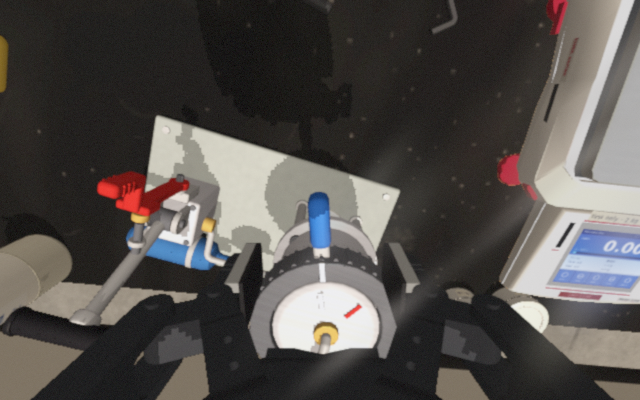

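```bash
python3 - <<'E'
from h import *
from bench import sensors
w=pickle.load(open('w1.pkl','rb'));st=sensors.sense()
h=onz(w,(319.1,219.5),182);c=onz(w,(326,331),194);print(h,c)
v=(h-c)[:2];print(np.linalg.norm(v),np.degrees(np.arctan2(*v[::-1])))
wl=[onz(w,p,191) for p in((323,282),(323,264))];print(wl)
R=onz(w,(352.5,311.1),194);u=R-c;print('red',R,np.degrees(np.arctan2(u[1],u[0]))%360)
for uv in((130,188),(116,190),(170,197)): print('catch',onz(w,uv,158))
print(go(st,h+[0,0,-20],None))
E
```

```text
[497.96472811 190.4626119  182.        ] [577.04194215 203.43146417 194.        ]
80.13361909649333 -170.68626761618324
[array([539.50405398, 197.38596334, 191.        ]), array([525.76429062, 195.95035776, 191.        ])]
red [558.48083095 219.8429535  194.        ] 138.5173107585649
catch [497.4123901   52.34642109 158.        ]
catch [499.99671289  42.09787441 158.        ]
catch [501.36220833  80.89824617 158.        ]
(array([0.27, 0.38, 6.88]), array([0., 0., 0.]))
```

Request:
play_rows --motion '[[[0.1,0.2,2,0,0,-2],[0.2,0.2,4.5,0,0,-3.4],[0.2,0.2,7,0,0,-3.4],[0.2,0.2,7,0,0,-3.4]]]'

```text
time: 1.55
tool_pos: [491.7, 195.2, 156.8]
tcp_rot: [-179.9, -0.4, -170.7]
ft_force: [-0.3, 0.0, -0.4]
finger_gap: 60.0
grip_force: 0.0
```

Request:
play_rows --motion '[[[0,0,0,0,0,0],[0,0,0,0,0,0],[0,0,0,0,0,0],[0,0,0,0,0,0],[0,0,0,0,0,0]]]' --jaw 0 --squeeze 40

```text
time: 2.05
tool_pos: [495.6, 195.7, 163.3]
tcp_rot: [-180.0, 0.1, -170.8]
ft_force: [-0.9, -4.4, 6.0]
finger_gap: 14.4
grip_force: 38.5
```

```bash
cat >arc.py <<'E'
from h import *
from bench import sensors
import sys
st=sensors.sense();c=np.array([577,203.4]);a1=[float(x) for x in sys.argv[1:]]
p=st['tool_pos'];v=p[:2]-c;rad=np.linalg.norm(v);a=np.degrees(np.arctan2(v[1],v[0]))%360
print('now',p,st['tcp_rot'][2],'ang',a,'r',rad,st['ft_force'],st['wrist_torque'],st['finger_gap'],st['grip_force'])
yaw0=st['tcp_rot'][2]
for b in a1:
    t=np.radians(b);q=c+80*np.array([np.cos(t),np.sin(t)])
    print(b,*go(st,[*q,p[2]],yaw0+b-a))
E
python3 arc.py 182 174 166 158 150
```

```text
now [495.63002881 195.67077751 163.30329144] -170.76801938780264 ang 185.4261671543101 r 81.73624099448823 [-0.91435319 -4.44461392  6.02181596] [-0.80156251  0.21496983 -0.64597851] 14.381445583834354 38.53946805931628
182.0 [-0.22  0.46  0.  ] [-0.   0.1  3.4]
174.0 [-0.44  1.56 -0.  ] [-0.   0.2 11.4]
166.0 [-0.8   2.61 -0.  ] [-0.   0.2 19.4]
158.0 [-1.31  3.61  0.  ] [-0.   0.2 27.4]
150.0 [-1.96  4.52  0.  ] [-0.   0.2 35.4]
```

Request:
play_rows --motion '[[[-0.15,0.5,0,0,0,4],[-0.3,1.1,0,0,0,8],[-0.5,1.65,0,0,0,12],[-0.7,2.2,0,0,0,16],[-0.9,2.7,0,0,0,20]]]'

```text
time: 2.55
tool_pos: [498.0, 223.3, 163.2]
tcp_rot: [-179.9, -0.1, 169.1]
ft_force: [-14.0, -9.3, 13.8]
finger_gap: 13.9
grip_force: 42.2
```

```bash
python3 arc.py  166 160 154 148 142 136 130
```

```text
now [498.01816965 223.31859982 163.23143692] 169.06638347514576 ang 165.84560347992033 r 81.45477361726986 [-14.00019178  -9.28773614  13.81491372] [-1.447046    1.96066768 -0.75066029] 13.915132200487031 42.18419958371669
166.0 [-0.14 -0.03 -0.  ] [-0.1 -0.1 -0.2]
160.0 [-0.23  0.8  -0.  ] [-0.1 -0.1  5.8]
154.0 [-0.41  1.62 -0.  ] [-0.2 -0.1 11.8]
148.0 [-0.67  2.42 -0.01] [-0.2 -0.1 17.8]
142.0 [-1.01  3.18 -0.01] [-0.2 -0.1 23.8]
136.0 [-1.43  3.91 -0.01] [-0.2 -0.1 29.8]
130.0 [-1.92  4.58 -0.01] [-0.2 -0.1 35.8]
```

Request:
play_rows --motion '[[[0.2,0.7,-0.1,0,0,5],[0.1,1.4,-0.2,0,0,10],[-0.1,2.1,-0.2,0,0,15],[-0.3,2.7,-0.2,0,0,20],[-0.5,3.2,-0.2,0,0,24]]]'

```text
time: 3.05
tool_pos: [511.4, 252.2, 163.4]
tcp_rot: [-179.9, 0.2, 145.0]
ft_force: [7.3, -14.2, -4.9]
finger_gap: 13.6
grip_force: 38.6
```

```bash
python3 arc.py  140 136 130; python3 - <<'E'
from h import *
st,w=wrist();pickle.dump(w,open('w2.pkl','wb'));cv2.imwrite('pics/w2.png',w['pixels'][:,:,::-1])
E
```

```text
now [511.4295476  252.16248754 163.43164576] 144.97876259795387 ang 143.36308876340172 r 81.7145300326798 [  7.25540012 -14.21693931  -4.90111187] [-2.12694188 -1.08792833 -0.31925307] 13.552714779571284 38.57933521270752
140.0 [-0.2   0.46 -0.  ] [-0.1  0.2  3.4]
136.0 [-0.27  1.02 -0.  ] [-0.1  0.2  7.4]
130.0 [-0.44  1.84 -0.  ] [-0.1  0.2 13.4]
```

View pics/w2.png

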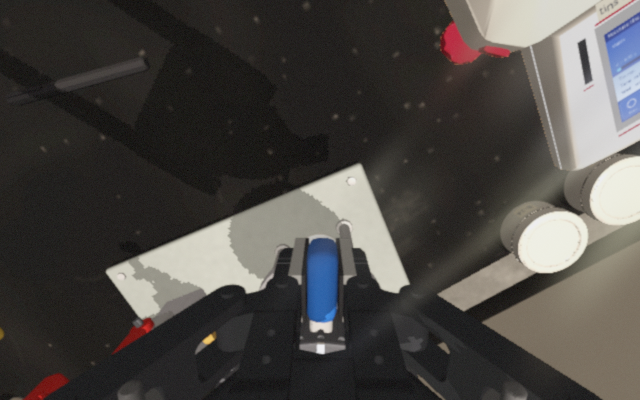

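Request:
play_rows --motion '[[[-0.1,0.4,0,0,0,3],[-0.2,0.8,0,0,0,6],[-0.2,0.8,0,0,0,6]]]'

```text
time: 3.4
tool_pos: [515.8, 257.3, 163.4]
tcp_rot: [-179.7, 0.1, 139.1]
ft_force: [-5.5, -15.6, 2.1]
finger_gap: 13.4
grip_force: 39.7
```

```bash
python3 arc.py  136 134
```

```text
now [515.79984472 257.30371023 163.37974018] 139.1258375088833 ang 138.62713183230724 r 81.55408624453143 [ -5.52188683 -15.63983663   2.05925449] [-2.1935201   0.65364079  0.02691266] 13.362503844473904 39.689483642578125
136.0 [-0.17  0.37 -0.  ] [-0.3  0.1  2.6]
134.0 [-0.19  0.64 -0.  ] [-0.3  0.1  4.6]
```

Request:
play_rows --motion '[[[-0.1,0.3,0,0,0,2],[-0.1,0.5,0,0,0,3.5],[-0.1,0.5,0,0,0,3.5]]]'

```text
time: 3.7
tool_pos: [516.1, 257.2, 163.2]
tcp_rot: [-179.1, 0.0, 135.7]
ft_force: [-27.4, -33.6, 19.9]
finger_gap: 13.5
grip_force: 65.9
```

```bash
python3 arc.py  136 134
```

```text
now [516.13875884 257.24527291 163.23064995] 135.72582531716017 ang 138.50010813927065 r 81.26133207377399 [-27.4472405  -33.55575862  19.92099619] [-4.93915498  4.097481    1.20599825] 13.49572829758645 65.91804446477909
136.0 [-0.12  0.35 -0.01] [-0.9  0.1  2.5]
134.0 [-0.12  0.63 -0.01] [-0.9  0.1  4.5]
```

Request:
play_rows --motion '[[[0.1,-0.3,0,0,0,-2],[0.1,-0.4,0,0,0,-3],[0.1,-0.4,0,0,0,-3],[0.1,-0.4,0,0,0,-3],[0.1,-0.4,0,0,0,-3]]]' --jaw 0.6

```text
time: 4.2
tool_pos: [516.9, 261.5, 163.6]
tcp_rot: [180.0, 0.0, 138.8]
ft_force: [0.1, 0.2, -0.6]
finger_gap: 51.2
grip_force: 0.0
```

Request:
play_rows --motion '[[[0,0,-3,0,0,0],[0,0,-7,0,0,0],[0,0,-10,0,0,0],[0,0,-10,0,0,0]]]'

```text
time: 4.6
tool_pos: [519.2, 262.4, 269.6]
tcp_rot: [179.5, 0.2, 138.8]
ft_force: [-0.5, -0.4, 0.8]
finger_gap: 51.0
grip_force: 0.0
```

```bash
python3 - <<'E'
from h import *
st,w=wrist();pickle.dump(w,open('w3.pkl','wb'));cv2.imwrite('pics/w3.png',w['pixels'][:,:,::-1]);print(st['tool_pos'],st['tcp_rot'],st['ft_force'])
for b in blobs(w['pixels']): print(b)
E
```

```text
[519.16335215 262.37911925 269.61071415] [179.50867912   0.24681423 138.78736997] [-0.52393555 -0.35438552  0.79533067]
('blue', array([ 494,    0,   84,   60, 1781], dtype=int32), array([526.4,  25.6]), ((531.1011962890625, 18.166793823242188), (30.743465423583984, 93.99662780761719), 50.59933853149414))
('blue', array([ 514,   12,   86,   78, 1497], dtype=int32), array([558.1,  50.3]), ((557.2927856445312, 50.86585998535156), (15.773550987243652, 106.19816589355469), 51.34019470214844))
('blue', array([305, 181,  17,  46, 738], dtype=int32), array([313.1, 203.9]), ((313.0, 203.5), (45.0, 16.0), 90.0))
('red', array([386,  35,  43,  27, 404], dtype=int32), array([401. ,  50.9]), ((404.3858642578125, 52.38916015625), (43.64385986328125, 21.050880432128906), 21.540977478027344))
('red', array([313, 266,   3,  15,  42], dtype=int32), array([314. , 272.8]), ((314.0, 273.0), (14.0, 2.0), 90.0))
('red', array([182, 273,  16,  19, 106], dtype=int32), array([189.5, 281.6]), ((189.06790161132812, 281.562255859375), (6.880105018615723, 20.640316009521484), 42.51044845581055))
('red', array([118, 299,  32,  29, 178], dtype=int32), array([132.5, 312.4]), ((132.75001525878906, 312.2500305175781), (5.656852722167969, 40.305084228515625), 45.0))
('red', array([ 26, 302,   9,   7,  46], dtype=int32), array([ 29.9, 305. ]), ((29.750003814697266, 305.2500305175781), (7.071067810058594, 6.363960266113281), 45.0))
```

View pics/w3.png

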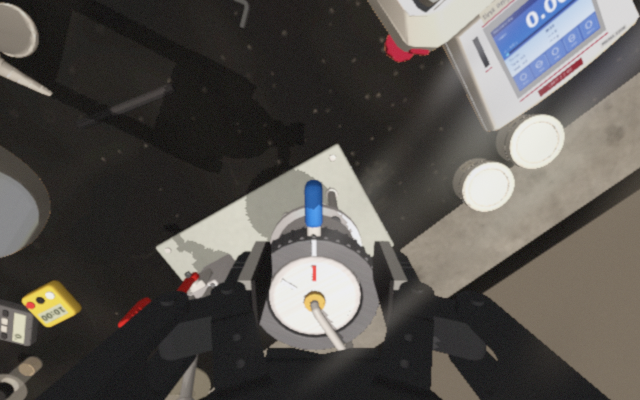

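```bash
python3 - <<'E'
from h import *
from bench import sensors
d=pickle.load(open('s0.pkl','rb'));t,s=d['top'],d['side'];w=pickle.load(open('w1.pkl','rb'))
print('tab',tri([(t,(280.5,205)),(s,(308.2,157))]),tri([(s,(308.2,157)),(w,(122,186))]))
print('bar',tri([(t,(283,172.5)),(s,(340.2,147.3))]))
a,b=[onz(t,(195+x/6,135+y/6),208) for x,y in((448,212),(608,238))];print(a,b,np.linalg.norm(a-b),np.degrees(np.arctan2(*(a-b)[:2])))
print('orig from cell',np.array([577,203.4])-75*np.array([.19,.98]), sensors.sense()['time'])
yaw=-11;c,sn=np.cos(np.radians(yaw)),np.sin(np.radians(yaw));R=np.array([[c,-sn],[sn,c]]);o=np.array([577,203.4])-R@[0,75]
for n,p in (('tab',[502,48]),('bar',[597,45])): print(n,R.T@(np.array(p)-o))
# red px in w1 detail
m=w['pixels'].astype(int);m=((m[...,0]>m[...,1]+90)&(m[...,0]>m[...,2]+90))
for y in range(172,218,4):
    xs=np.where(m[y,80:260])[0]+80
    if len(xs): print(y,xs.min(),xs.max(),len(xs))
c=cv2.resize(w['pixels'][140:340,60:300],None,fx=3,fy=3,interpolation=cv2.INTER_CUBIC);cv2.imwrite('pics/c3.png',c[:,:,::-1])
E
```

```text
tab (array([494.94482453,  51.24309337, 171.21184439]), [1.9, 1.9]) (array([492.7437886 ,  54.00266083, 169.41978044]), [0.3, 0.3])
bar (array([584.43915489,  37.96512805, 206.2791154 ]), [0.2, 0.2])
[591.05534624  74.17961397 208.        ] [577.12296196   1.4034133  208.        ] 74.09781857020582 10.837659597709271
orig from cell [562.75 129.9 ] 4.65
tab [-43.97032088 -91.85553896]
bar [ 49.85668854 -76.67356595]
176 113 141 13
180 102 173 29
184 98 188 48
188 97 186 64
192 98 174 61
196 105 158 50
200 117 154 32
204 116 154 37
208 119 158 34
212 133 151 19
```

View pics/c3.png

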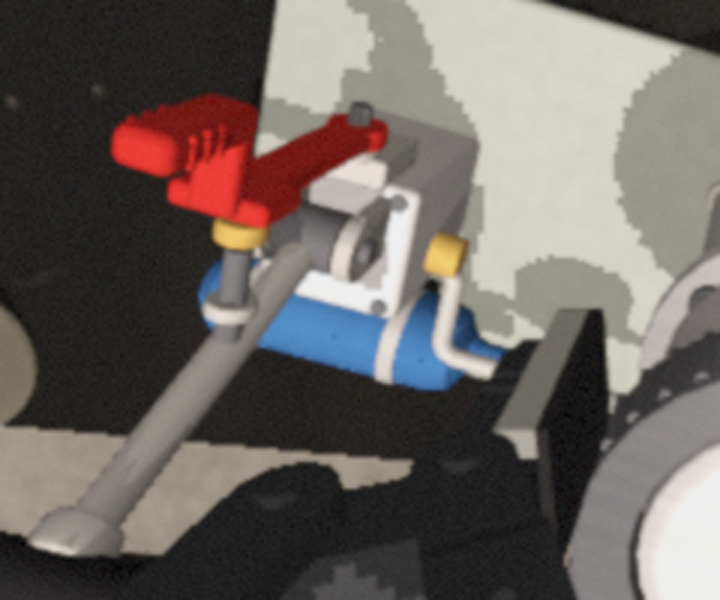

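```bash
python3 - <<'E'
from h import *
from bench import sensors
print(go(sensors.sense(),[499,96,240],169))
E
```

```text
(array([ -9.48, -13.77,   2.61]), array([  0.3,   0.2, -30.2]))
```

Request:
play_rows --motion '[[[-2.3,-3.4,0,0,0,-7],[-4.6,-6.8,0,0,0,-14],[-7,-10.2,1,0,0,-21],[-9.5,-13.8,2.6,0,0,-28],[-9.5,-13.8,2.6,0,0,-30]]]' --jaw 0 --squeeze 40

```text
time: 5.15
tool_pos: [494.9, 90.3, 233.1]
tcp_rot: [-179.8, -0.3, 168.8]
ft_force: [0.1, 1.2, -0.6]
finger_gap: -0.2
grip_force: 0.0
```

Request:
play_rows --motion '[[[0,0,0,0,0,0],[0,0,0,0,0,0]]]'

```text
time: 5.35
tool_pos: [497.0, 95.0, 236.6]
tcp_rot: [180.0, -0.1, 168.7]
ft_force: [0.3, 0.4, 0.1]
finger_gap: 0.1
grip_force: 0.0
```

```bash
python3 - <<'E'
from h import *
st,w=wrist();pickle.dump(w,open('w4.pkl','wb'));cv2.imwrite('pics/w4.png',w['pixels'][:,:,::-1]);print(st['tool_pos'],st['tcp_rot'],st['finger_gap'])
for b in blobs(w['pixels']): print(b)
print(proj(w,st['tool_pos']),proj(w,[494,53,169]),go(st,[499,96,171],169))
E
```

```text
[497.02911306  95.03159935 236.62386087] [ 1.79998031e+02 -5.48673289e-02  1.68702075e+02] 0.1201798260863357
('blue', array([ 540,  175,   55,   53, 1452], dtype=int32), array([567.5, 200.8]), ((567.2556762695312, 200.80294799804688), (28.123306274414062, 58.431190490722656), 38.88449478149414))
('blue', array([241, 253,  14,  29, 305], dtype=int32), array([248.2, 266.8]), ((247.5, 267.0), (28.0, 13.0), 90.0))
('blue', array([260, 253,  13,  29, 250], dtype=int32), array([265.3, 269.9]), ((266.0, 267.0), (28.0, 12.0), 90.0))
('blue', array([285, 261,   7,  20,  96], dtype=int32), array([287.8, 269.8]), ((287.8769226074219, 270.484619140625), (5.085424423217773, 19.597488403320312), 7.125016689300537))
('red', array([588,  79,  26,  32, 517], dtype=int32), array([599. ,  96.6]), ((597.4237060546875, 95.92451477050781), (30.582294464111328, 23.724206924438477), 66.50143432617188))
('red', array([628, 104,  12,  12,  70], dtype=int32), array([633.9, 109.3]), ((634.0000610351562, 109.50004577636719), (14.849242210388184, 4.949747562408447), 45.0))
('red', array([ 40, 129,  11,  11,  84], dtype=int32), array([ 44.7, 134.1]), ((44.75000762939453, 134.25001525878906), (11.31370735168457, 7.77817440032959), 45.0))
('red', array([ 251,  201,   43,   37, 1040], dtype=int32), array([269.9, 220.2]), ((272.0, 219.0), (36.0, 42.0), 90.0))
('red', array([512, 264,  16,  17,  78], dtype=int32), array([519.7, 271.7]), ((519.5941162109375, 271.7235412597656), (3.796283006668091, 19.849136352539062), 40.60129928588867))
[321.85160728 255.66051041] [264.47271911 216.51120048] (array([-0.18,  0.13,  6.56]), array([ 0. , -0.1, -0.3]))
```

View pics/w4.png

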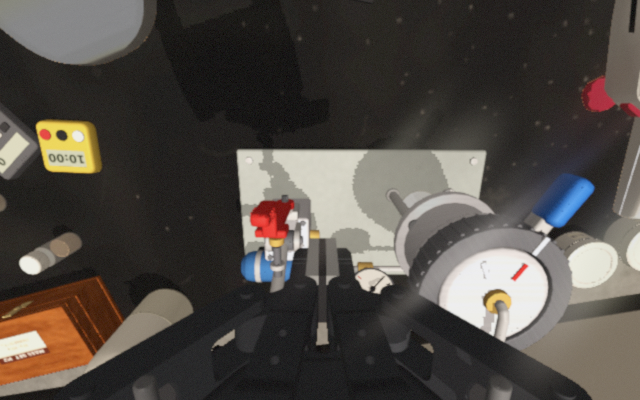

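Request:
play_rows --motion '[[[0,0,3,0,0,0],[-0.2,0,6.5,0,0,0],[-0.2,-1,6.5,0,0,0],[-0.2,-2,6.5,0,0,0]]]'

```text
time: 5.8
tool_pos: [494.7, 74.8, 172.3]
tcp_rot: [-180.0, -0.1, 168.9]
ft_force: [1.1, 0.1, -0.3]
finger_gap: -0.2
grip_force: 0.0
```

Request:
play_rows --motion '[[[0,-1.3,0,0,0,0],[0,-2.6,0.2,0,0,0],[0,-3.9,0.6,0,0,0],[0,-5.1,1.1,0,0,0],[0,-5.1,1.1,0,0,0]]]'

```text
time: 6.3
tool_pos: [484.8, 22.9, 160.6]
tcp_rot: [-180.0, -0.0, 168.7]
ft_force: [0.1, 0.4, -0.2]
finger_gap: 0.2
grip_force: 0.0
```

```bash
python3 - <<'E'
from h import *
st,w=wrist();cv2.imwrite('pics/w5.png',w['pixels'][:,:,::-1]);print(st['tool_pos'],st['tcp_rot'],st['ft_force'])
for b in blobs(w['pixels']): 
    if b[0]=='red':print(b)
print(proj(w,st['tool_pos']))
E
```

```text
[484.75742171  22.88743457 160.64545689] [-1.79962392e+02 -4.20408943e-02  1.68671509e+02] [ 0.12321147  0.35064389 -0.16546618]
('red', array([ 47, 135,  14,  14, 138], dtype=int32), array([ 53.3, 141.5]), ((53.20000457763672, 141.60000610351562), (13.281564712524414, 12.016654014587402), 71.56504821777344))
('red', array([351, 233,  28,  26, 196], dtype=int32), array([364.2, 243.9]), ((363.7400207519531, 244.32000732421875), (7.8000006675720215, 35.20000457763672), 53.130104064941406))
('red', array([273, 235,  35,  38, 578], dtype=int32), array([287.3, 254. ]), ((289.34613037109375, 250.23074340820312), (23.02005958557129, 42.711917877197266), 33.6900634765625))
[321.85225974 255.66042062]
```

View pics/w5.png

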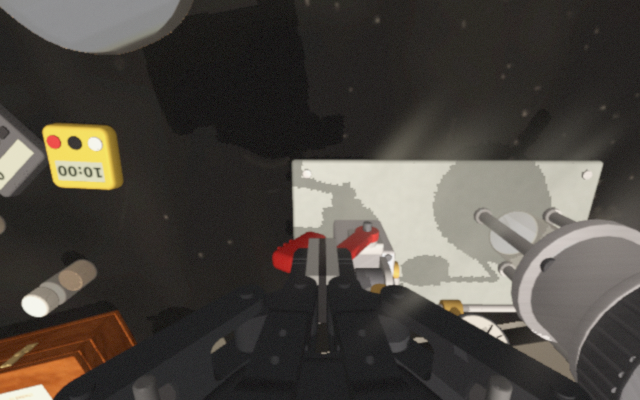

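Request:
play_rows --motion '[[[0,-1.1,0.8,0,0,0],[0,-2.1,1.7,0,0,0],[0,-3.1,3.1,0,0,0],[0,-3.7,4.2,0,0,0],[0,-3.7,4.2,0,0,0]]]'

```text
time: 6.85
tool_pos: [476.2, -12.2, 116.4]
tcp_rot: [-180.0, -0.3, 168.7]
ft_force: [-0.8, 0.4, -0.4]
finger_gap: 0.0
grip_force: 0.0
```

Request:
play_rows --motion '[[[0,-0.1,0.3,0,0,0],[0,-0.2,0.6,0,0,0],[0,-0.2,0.6,0,0,0]]]'

```text
time: 7.15
tool_pos: [478.0, -13.4, 113.4]
tcp_rot: [180.0, 0.0, 168.8]
ft_force: [-0.8, 0.7, 1.1]
finger_gap: -0.1
grip_force: 0.2
```

Request:
play_rows --motion '[[[0,-0.1,0.3,0,0,0],[0,-0.2,0.6,0,0,0],[0,-0.2,0.6,0,0,0]]]'

```text
time: 7.45
tool_pos: [478.8, -14.8, 110.8]
tcp_rot: [179.9, 0.2, 168.8]
ft_force: [-11.5, 5.3, 27.0]
finger_gap: -0.1
grip_force: 13.1
```

```bash
python3 - <<'E'
from h import *
from bench import optics
st,w=wrist();pickle.dump(w,open('w6.pkl','wb'))
s=optics.snapshot('side');t=optics.snapshot('top');pickle.dump((s,t),open('s6.pkl','wb'))
print(st['tool_pos'],st['ft_force'],proj(w,st['tool_pos']))
for n,v in(('w',w),('s',s),('t',t)):
  for b in blobs(v['pixels'],8): 
    if b[0]=='red':print(n,b[:3])
E
```

```text
[478.82582722 -14.7568324  110.76710047] [-11.46244215   5.32870392  27.02648788] [321.84856541 255.65859967]
w ('red', array([ 39, 140,  17,  16, 206], dtype=int32), array([ 47.3, 147.5]))
w ('red', array([272, 239,  36,  28, 598], dtype=int32), array([286.2, 251.2]))
w ('red', array([ 358,  266,   94,   24, 1034], dtype=int32), array([402.4, 276.5]))
s ('red', array([319,  65,   4,   6,  12], dtype=int32), array([320.4,  67.7]))
s ('red', array([254, 146,  10,   5,  31], dtype=int32), array([258.2, 147.6]))
s ('red', array([302, 181,  16,  14,  69], dtype=int32), array([310.3, 188.6]))
s ('red', array([ 354,  250,   47,   53, 1326], dtype=int32), array([377.4, 275.4]))
s ('red', array([224, 347,  33,   8, 148], dtype=int32), array([239.8, 350.3]))
t ('red', array([ 377,  139,   56,   33, 1187], dtype=int32), array([404.1, 154.5]))
t ('red', array([167, 208,  12,  12,  59], dtype=int32), array([174.3, 213.2]))
t ('red', array([452, 244,   4,   3,  11], dtype=int32), array([453.4, 244.9]))
t ('red', array([451, 250,   4,   5,  15], dtype=int32), array([452.2, 251.5]))
t ('red', array([450, 257,   4,   8,  26], dtype=int32), array([451.2, 260.3]))
t ('red', array([174, 261,   4,  13,  28], dtype=int32), array([174.9, 268.5]))
```

Request:
play_rows --motion '[[[0,0,-4.5,0,0,0],[0,0,-9,0,0,4],[0,0,-13,0,0,12],[0,0,-15,0,0,20],[0,0,-15,0,0,28]]]'

```text
time: 8.1
tool_pos: [479.6, -15.6, 262.2]
tcp_rot: [179.8, 0.4, 140.5]
ft_force: [-0.0, 0.1, -0.7]
finger_gap: 0.0
grip_force: 0.0
```

```bash
python3 - <<'E'
from h import *
st,w=wrist();pickle.dump(w,open('w7.pkl','wb'))
print(st['tool_pos'],st['tcp_rot'],proj(w,[478,-28,110]),proj(w,[517,48,83]))
for b in blobs(w['pixels']): print(b)
print(go(st,[580,16,258],79))
E
```

```text
[479.63164616 -15.5827504  262.17726033] [179.76220042   0.38384488 140.48715023] [311.00151468 184.92692059] [390.70767852 161.00820157]
('blue', array([432, 202,  19,  20, 220], dtype=int32), array([441.2, 210.9]), ((441.76922607421875, 209.15379333496094), (20.523906707763672, 14.422205924987793), 56.3099365234375))
('blue', array([387, 210,  42,  32, 776], dtype=int32), array([407.2, 225. ]), ((407.7989807128906, 223.92271423339844), (24.06370735168457, 36.04479217529297), 66.03751373291016))
('blue', array([372, 223,  20,  25, 279], dtype=int32), array([380.5, 236.2]), ((379.70001220703125, 236.39999389648438), (24.59674644470215, 13.416407585144043), 63.43495178222656))
('red', array([389, 154,  13,  11,  64], dtype=int32), array([395.5, 158.5]), ((394.4000244140625, 158.80001831054688), (5.366562843322754, 14.310833930969238), 63.43495178222656))
('red', array([298, 165,  87,  33, 905], dtype=int32), array([335.7, 181.5]), ((341.4543151855469, 182.3603973388672), (29.28253746032715, 87.20639038085938), 85.91438293457031))
('red', array([164, 202,   9,   8,  55], dtype=int32), array([168.4, 205.6]), ((168.0, 205.5), (7.0, 8.0), 90.0))
(array([-5.73,  8.82,  0.49]), array([ 0.4,  0.2, 61.5]))
```

Request:
play_rows --motion '[[[-1.2,1.8,0,0,0,8],[-2.4,3.6,0,0,0,16],[-3.6,5.4,0,0,0,24],[-4.8,7.2,0,0,0,32],[-5.7,8.8,0,0,0,40]]]' --jaw 0.7

```text
time: 8.65
tool_pos: [577.9, 17.1, 256.4]
tcp_rot: [-179.9, -0.0, 100.7]
ft_force: [-0.6, 0.3, -0.2]
finger_gap: 59.6
grip_force: 0.0
```

Request:
play_rows --motion '[[[0,0,0,0,0,8],[0,0,0,0,0,16],[0,0,0,0,0,22],[0,0,0,0,0,22],[0,0,0,0,0,22]]]'

```text
time: 9.15
tool_pos: [577.0, 16.7, 256.8]
tcp_rot: [-180.0, 0.0, 79.1]
ft_force: [-0.4, -0.1, -0.5]
finger_gap: 59.9
grip_force: 0.0
```

```bash
python3 - <<'E'
from h import *
st,w=wrist();pickle.dump(w,open('w8.pkl','wb'))
print(st['tool_pos'],st['tcp_rot'],st['joint_pos'].round())
g=cv2.cvtColor(w['pixels'],cv2.COLOR_RGB2GRAY)
ey=np.array([.189,.982,0]);b=np.array([584,38,206.])
for k in(-38,0,38): print(k,proj(w,b+k*ey))
print(go(st,[580,16,187],79))
# dark profile across predicted bar
for k in (10,20,30):
    u,v=proj(w,b+k*ey);print(k,u,v,g[int(round(v)),int(u)-60:int(u)+61:5])
E
```

```text
[577.01651688  16.7459032  256.78162649] [-1.79956162e+02  6.70838775e-03  7.90753119e+01] [-3.  3. 87. -0. 90.  7.]
-38 [327.57185241 238.64092649]
0 [327.85673798 185.373768  ]
38 [328.17629062 125.62464939]
(array([-0.02,  0.31,  6.98]), array([-0. ,  0. ,  0.1]))
10 327.9372224714221 170.32498755369772 [220 219 190 203 235 211 129 149 147 124  46  46  59  57  47 118 142 143
 133 117 197  63  68  68  69]
20 328.0202121269346 154.80779856415276 [241 220 117 141 147 134 195 207 213 251  55  50  59  58  45 126 142 141
 133 114 186  54  62  67  73]
30 328.1058257565021 138.79998576055883 [192 132 171 178 173 167 163 213 207 250  56  48  62  59  48 113 140 140
 136 120 211  39  46  49  57]
```

Request:
play_rows --motion '[[[0,0.3,2,0,0,0],[0,0.3,5,0,0,0],[0,0.3,7,0,0,0],[0,0.3,7,0,0,0],[0,0.3,7,0,0,0]]]'

```text
time: 9.7
tool_pos: [580.0, 16.1, 187.5]
tcp_rot: [-180.0, 0.0, 78.9]
ft_force: [0.1, -0.3, 1.2]
finger_gap: 60.1
grip_force: 0.0
```

Request:
play_rows --motion '[[[0,0,0,0,0,0],[0,0,0,0,0,0],[0,0,0,0,0,0],[0,0,0,0,0,0],[0,0,0,0,0,0]]]' --jaw 0 --squeeze 40

```text
time: 10.2
tool_pos: [580.9, 16.0, 188.7]
tcp_rot: [179.9, -0.0, 78.8]
ft_force: [1.0, 0.2, 6.6]
finger_gap: 14.7
grip_force: 39.1
```

Request:
play_rows --motion '[[[0,-0.8,-0.25,0,0,0],[0,-1.7,-0.45,0,0,0],[0,-2.8,-0.6,0,0,0],[0,-3.9,-0.7,0,0,0],[0,-3.9,-0.7,0,0,0]]]'

```text
time: 10.7
tool_pos: [544.5, 23.4, 197.9]
tcp_rot: [179.5, -0.1, 78.8]
ft_force: [7.7, -0.9, 9.7]
finger_gap: 14.4
grip_force: 39.4
```

```bash
python3 - <<'E'
from h import *
st,w=wrist();print(st['tool_pos'],st['tcp_rot'],st['ft_force'],st['wrist_torque'],st['finger_gap'],st['grip_force'])
g=cv2.cvtColor(w['pixels'],cv2.COLOR_RGB2GRAY)
ey=np.array([.189,.982,0]);b=np.array([584-38.7,38+7.4,213.])
for k in (5,20,30,42):
    u,v=proj(w,b+k*ey);print(k,u,v,g[int(round(v)),int(u)-60:int(u)+61:5])
E
```

```text
[544.52807775  23.41457878 197.93749041] [ 1.79484615e+02 -5.42142364e-02  7.87948676e+01] [ 7.69896997 -0.8777627   9.67701298] [-0.23468497 -1.27402276 -0.05101187] 14.443818727233145 39.41292107105255
5 316.3762858428252 216.63716090491644 [30 26 23 28 29 99 57 25 32 27 28 39 55 67 59 52 55 56 62 66 61 59 54 53
 54]
20 315.9904487659854 183.92455449987327 [214 192 203 140 122 128 131 109 175 100  24  35  44  67  67  52  40  58
 248 147 173 184 145 112 132]
30 315.7181824716446 160.84087317749336 [216 215 216 154 130 132  90 174 185 195  31  39  49  64  68  56  44  37
 247 248 247 212 159  88 120]
42 315.3741646403573 131.67384754224386 [217 216 216 218 218 218 218 217 219 202 133 133 134 135 136 135 162 185
 164 135 193 214 160  64  95]
```

Request:
play_rows --motion '[[[0,-1.1,0,0,0,0],[0,-2.2,0.1,0,0,0],[0,-3.2,0.35,0,0,0],[0,-4.2,0.7,0,0,0],[0,-4.2,0.7,0,0,0]]]'

```text
time: 11.25
tool_pos: [502.2, 32.0, 189.7]
tcp_rot: [179.7, -0.1, 78.8]
ft_force: [4.3, -0.1, 8.1]
finger_gap: 14.4
grip_force: 41.4
```

Request:
play_rows --motion '[[[0,-0.4,0.2,0,0,0],[0,-0.8,0.4,0,0,0],[0,-0.8,0.4,0,0,0]]]'

```text
time: 11.55
tool_pos: [495.5, 33.3, 186.5]
tcp_rot: [179.6, -0.1, 78.8]
ft_force: [5.0, 0.4, 11.5]
finger_gap: 14.5
grip_force: 41.9
```

Request:
play_rows --motion '[[[0,-0.4,0.2,0,0,0],[0,-0.6,0.3,0,0,0],[0,-0.6,0.3,0,0,0]]]'

```text
time: 11.85
tool_pos: [492.7, 33.9, 184.9]
tcp_rot: [179.1, -0.1, 78.8]
ft_force: [17.6, -1.5, 8.4]
finger_gap: 14.5
grip_force: 42.0
```

Request:
play_rows --motion '[[[0,-0.2,0.1,0,0,0],[0,-0.4,0.1,0,0,0],[0,-0.4,0.1,0,0,0]]]'

```text
time: 12.15
tool_pos: [492.0, 34.1, 184.7]
tcp_rot: [178.7, -0.1, 78.7]
ft_force: [34.6, -4.7, -0.2]
finger_gap: 14.8
grip_force: 41.9
```

Request:
play_rows --motion '[[[0,0.15,0,0,0,0],[0,0.15,0,0,0,0],[0,0.15,0,0,0,0],[0,0.15,0,0,0,0],[0,0.15,0,0,0,0]]]' --squeeze 50

```text
time: 12.65
tool_pos: [492.3, 34.0, 184.8]
tcp_rot: [178.9, -0.1, 78.8]
ft_force: [26.6, -3.5, 5.7]
finger_gap: 14.1
grip_force: 49.0
```

```bash
python3 - <<'E'
from h import *
from bench import optics
st,w=wrist();print(st['tool_pos'],st['ft_force'],st['finger_gap'],st['grip_force'])
s=optics.snapshot('side');t=optics.snapshot('top')
for n,v in(('w',w),('s',s),('t',t)):
  for b in blobs(v['pixels'],8):
    if n=='w' or (280<b[2][0]<380 if n=='s' else 200<b[2][0]<320): print(n,b[0],b[1],b[2])
# ring handle expected at locked angle; catch tab expected
a=np.radians(138.5);h=[577+80*np.cos(a),203.4+80*np.sin(a),180]
print('handle',proj(s,h),proj(t,h),proj(w,h),'tab',proj(w,[478,-28,110]),proj(s,[478,-28,110]))
E
```

```text
[492.32359165  34.01178058 184.75890593] [26.6177685  -3.5430766   5.74792966] 14.097204401222518 49.01842474937439
w blue [435 100  33  40 619] [453.3 127.6]
w blue [ 428  148   36   51 1383] [447.3 173. ]
w blue [425 204  33  16 374] [439.9 210.9]
w red [342 156   9  21 160] [346.  165.8]
w red [342 190   5   8  23] [343.3 193.7]
w red [346 232   4   5  14] [348.  234.1]
s blue [319 117   5   5  15] [321.1 118.7]
s blue [347 188   8   3  13] [350.7 188.8]
s blue [344 192  11  10  82] [349.5 196.3]
s blue [343 203  11   7  67] [347.8 206. ]
s red [319  66   4   5  11] [320.5  67.9]
s red [301 181  17  13  82] [309.1 188.2]
s red [ 354  250   47   53 1326] [377.3 275.4]
t blue [274 163  12  11  62] [281.2 167. ]
t blue [287 164  16  13 156] [294.6 169.7]
t blue [304 167   7  11  56] [307.  172.1]
t blue [201 193  11  13  82] [205.9 199.5]
t blue [271 303   8   3  19] [274.1 304.2]
t red [300 202  15  13  69] [306.8 209. ]
handle [314.02769939 123.0903812 ] [207.10902905 199.5730308 ] [ 263.28491927 -394.44485597] tab [318.94135583 279.7705732 ] [304.23771694 190.00743327]
```

```bash
python3 -c "
from bench import job
print(job.hand_in())"
```

```text
the job is handed in; nothing more can be done
None
```

I've handed the job in at about 13 s of robot time: the ring is turned to its stop (white line on red), the catch is flipped to its stop, and the gripper is holding the lever open against its stop. I did not re-check the beaker and the other loose things in a final picture.

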